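# Set the bag-length gauge to its marker and hold it with the cam lever shut

### The job

Set the bag-length gauge on the worktop: press its release pedal down to its stop, so that the parked sliding stop is unlatched and springs home, then draw the sliding stop back out, its cam lever still open, until its pointer lines up with the marker clip on the front rail (within 5 mm). Keep it there against its spring, squeeze the cam lever fully shut against the upright wall, and finish while still holding the stop at the mark with the lever squeezed shut between the fingers: do not let go at the end. Do not shift the marker clip or the things lying around the gauge.

Things in the scene. Friction and masses are not known exactly. Their poses are not given: they have to be found in the camera images.
- gauge_origin (a point): Bag-length gauge, fixed: steel base plate 155 x 440 mm, 8 mm thick (x -93 to +62, y -200 to +240 mm from here). This point lies on the worktop (z = 0) under the slide's centre line. Its +y is the direction in which the sliding stop is drawn out; -x points to the front edge with scale and marker rail (robot side). The pedal is at the +y end. All on the gauge turns with it.
- stop (a joint): Sliding stop, m along the gauge's +y: 0 = home, 0.165 = fully out. Starts parked at 0.14, latched; unlatched, a spring always pulls it home with 4 to 5.5 N, even with the lever shut. One piece: foot (top 26 mm above the worktop), upright wall along y (10 mm thick, 70 mm long, top at 78 mm), finger rib, and at its +y end a steel stop plate 100 mm wide, top at 70 mm.
- stop_grip (a point): Point on the stop, 50 mm above the worktop, midway between the wall's front (-x) face and the shut lever's outer (+x) face, 23 mm apart in x; axes as the gauge's. Fingers either side, closing along x, squeeze wall and lever here. The stop plate is 47 mm to +y, room to -y is free. The fully open lever's outer face is here some 33 mm to +x. Fingertips may go down to 30 mm above the worktop.
- rib (a point): Middle of the finger rib's face that looks to -y: a cross wall 6 mm thick on the front of the upright wall, from there to 61 mm in front of the centre line, 27 to 73 mm above the worktop; 14 mm to +y of stop_grip. A finger in front of the wall that moves to +y bears on it and draws the stop out; the spring keeps the rib against the finger.
- cam_lever (a joint): Cam lever on the stop: upright black paddle, 70 mm long, 9 mm thick, 37 to 73 mm above the worktop, behind (+x) the wall, on a vertical pin 38 mm to +y of stop_grip; free end to -y. Angle in rad: 0 = shut, flat against the wall; starts open at 0.42 to 0.5. It stays where it is put; a push of about 5 N to -x at stop_grip swings it shut.
- pointer (a point): Tip of the small steel pointer in front of the stop's foot, 14.5 mm above the worktop, 76 mm in front of the centre line and 12 mm to +y of stop_grip. Moves with the stop.
- mark (a point): Tip of the marker clip, a small dark clip with a ball-ended pin (top 40 mm above the worktop) on the rail along the front edge; the target for the pointer along the gauge's y. The tips touch nothing: they line up when they have the same y in the gauge's frame.
- marker (a joint): Place of the marker clip on its rail, in m; the pointer is lined up with it when joint stop has the same value. Stiff; not to be moved.
- pedal (a joint): Release pedal, a rocker on a hinge across the gauge (along its x) at 130 mm to +y of gauge_origin, 34 mm above the worktop: 0 = up, 0.25 rad = down on its stop. Its beak lifts as it is pressed and lets the stop go. It springs back up when let go. About 3 N to start it, about 7 N on its stop, at pedal_pad.
- pedal_pad (a point): Middle of the top of the ribbed steel pedal plate (60 x 68 mm), 66 mm beyond its hinge, 42 mm above the worktop when up; it goes down by 16 mm to its stop. Press it straight down.
- tape: Roll of tape, 98 mm across, 25 mm high, beyond the pedal end of the gauge; leave alone.
- timer: Kitchen timer, 62 mm across, 58 mm high, behind the gauge; leave alone.
- sandwich_a: Sandwich, 60 x 108 x 49 mm, behind the gauge; leave alone.

How it is judged:
On the way, in this order (a step that is already met when the one before it is completed fails the run):
1. the pedal is pressed down to its stop (value of joint pedal above 0.225 rad), for 0.1 s.
2. the fingers hold the stop with its pointer within 6 mm of the marker and the cam lever still open (y of pointer in the frame of mark between -0.006 and 0.006 m and value of joint cam_lever above 0.25 rad and contact force between the fingers and stop above 1 N), for 0.2 s.
At the end, for the whole second after the job is handed in: The pointer is within 6 mm of the marker along the gauge, the cam lever is within 0.06 rad of shut, and the fingers are still squeezing the stop and its lever (at least 2 N on the lever, 4 N on the stop with its lever), the pedal back up (y of pointer in the frame of mark between -0.006 and 0.006 m and value of joint cam_lever below 0.06 rad and contact force between the fingers and cam_lever above 2 N and contact force between the fingers and stop above 4 N and value of joint pedal below 0.03 rad); the arm keeps its last pose, push and grip.
It fails at once if the marker clip is shifted by more than 4 mm (distance of mark from where it was at the start of the episode above 0.004 m).
It fails at once if a bystander is shoved by more than 20 mm (distance of any of tape, timer, sandwich_a from where it was at the start of the episode above 0.02 m).
It also fails if it takes over 51 s, if anything falls off the work surface, if the arm or the gripper's body presses on something with over 40 N, if the wrist force passes 120 N, or if a joint passes its speed limit or range.

### The arm

A 7-joint arm with a two-finger parallel gripper is mounted at the origin on a cart in front of the work surface, level with it; the furniture and walls round the work are solid. World frame = base frame: x ahead of the robot, y to its left, z up, the work surface at z = 0. Lengths are in m, angles in rad, forces in N, time in s.
With the tool pointing down it reaches from about 0.4 to 0.9 m from the base axis. Payload 5.6 kg.
Tool frame: the origin (TCP) lies midway between the tips of the shut fingers; the grasp point (between the pads) lies 19 mm behind it; y points along the fingers, z is the direction in which the jaws open and shut, and the axes are right-handed (so a half turn about y gives the same grasp; the last joint's range is limited). The gripper opens to 92 mm and grips with 3 to 60 N. Pads are 20 mm wide; open, the fingers measure 128 mm over their backs; the gripper's body (75 mm by 189 mm) begins 69 mm behind the grasp point.
Start: joints at [-1.378, 0.468, -0.012, 1.603, 0.006, 1.071, -0.056], TCP at [0.152, 0.632, 0.191] pointing down, gripper open.
Joint ranges: [-2.53, 2.53], [-0.31, 2.02], [-1.57, 1.55], [0.28, 2.44], [-1.29, 4.43], [0.15, 1.84], [-2.92, 2.92]. Speed limits (rad/s): [2.57, 2.57, 3.14, 3.14, 3.14, 3.14, 3.14].

### API

Orientations are given as a 3x3 rotation matrix whose columns are the frame's x, y, z axes.
In Python, from station import env, effector, solver, viewer, workorder, search_frame, tip_of gives the robot as it stands. Calls block until the motion is done:
- env.reach(position, orientation): joint-space move of the TCP to a pose.
- env.movel(position, frame=None, rate=0.15): straight line of the TCP; frame=None keeps the orientation; rate is the mean speed in m/s.
- env.goto_joints(angles): joint-space move.
- effector.release() and effector.grasp(squeeze=None): open the fingers fully, or close them until they stop; squeeze is the grip in N (None keeps the last).
- env.pause(seconds).
- solver.inverse_kinematics(position, orientation): joint angles nearest the present ones, or None.
- env.sense(): the state.
- viewer.read_camera(name): name is "side" or "top"; returns (picture, depth): 384x512x3 uint8, red, green, blue; 384x512 float32, m along the optical axis (not along the pixel's ray), 0 where there is no reading.
- viewer.camera_info(name): a dict with "intrinsics" (3x3 intrinsics, pixels), "dist_coeffs" ([k1, k2, p1, p2, k3] as OpenCV has them; the pictures are not rectified), "eye" and "rotation" of the camera in the world. Camera axes: x right, y up, looking along -z (the intrinsics and any distortion apply to the point x, -y, -z); pixel columns grow to the right and rows downward; lengths in m; the calibration is good to about 2 mm. A picture is of the moment at which its call begins. camera_info takes no time and is no camera call.
A pose or a line that the arm cannot do raises env.PlanningError and nothing moves.
- workorder.finish_job(): hands the job in, once; it reports no verdict.
Trained networks look in the newest picture that a camera, given by its name, has taken for a name from the list of things; names that differ only in an ending like _2 or _b are one class to them, and where a whole thing is asked for, a point or a joint stands for the part that bears it (a point fixed in the world has none). Each returns a list of dicts, best first, with "score" (0 to 1); they miss things now and then, are a little off and sometimes report something else, mostly with a low value. They report only what shows in the picture. A call takes as long as a camera call.
- search_frame(camera, name): "at" ([x, y, z] in m, in world coordinates, good to about 4 mm: the middle of the surface that is visible of it).
- tip_of(camera, name): "at" ([x, y, z] in m, in world coordinates, good to about 4 mm: a listed point, or the origin of a listed thing).
The state is a dict: "t": time; "joint_positions": joint angles; "joint_velocities": joint speeds; "tau": joint torques, N m; "ee_pos": TCP position; "tcp_rot": TCP orientation; "wrist_force": force on the tool from outside, world axes, zero at the start; "moment": the same for the moment, N m; "gripper_width": finger opening in m.
Only numpy, scipy, OpenCV 4.12 (cv2) and the standard library are available. Lean on these libraries where they do the work, as an engineer would, in place of code of your own. Each camera call takes 0.05 s, during which the arm holds its last target.

## Working session

There is one attempt and no reset: what is moved stays moved. The work goes in short steps, each a Python script; the robot and the scene stay as the last script left them, time stands still between calls to the robot, and variables do not carry over. Pictures are saved under pics/ and viewed, and the job is handed in when it is done.

```bash
ls; mkdir -p pics
python3 - <<'E'
from station import env, effector, solver, viewer, workorder, search_frame, tip_of
import cv2,numpy as np
s=env.sense(); print(s['t'],s['ee_pos'],s['tcp_rot'],s['gripper_width'])
for c in ("side","top"):
    p,d=viewer.read_camera(c); cv2.imwrite(f"pics/{c}0.png",p[:,:,::-1])
    i=viewer.camera_info(c); print(c,i['intrinsics'],i['eye'],i['rotation'])
    for n in ["gauge_origin","stop_grip","rib","pointer","mark","pedal_pad","tape","timer","sandwich_a"]:
        r=tip_of(c,n)
        print(n,[(np.round(q['at'],4).tolist(),round(q['score'],2)) for q in r[:2]])
print(env.sense()['t'])
E
```

```text
pics
0.0 [0.15179246 0.6313822  0.18993873] [[ 9.72314652e-01 -2.81505708e-04  2.33675282e-01]
 [-2.33675411e-01 -1.75904964e-03  9.72313071e-01]
 [ 1.37334741e-04 -9.99998413e-01 -1.77613070e-03]] 0.09182328887959569
side [[353.50302067   0.         251.82795604]
 [  0.         353.50302067 195.22994066]
 [  0.           0.           1.        ]] [ 0.34989793 -0.32616877  0.75304464] [[ 0.94364911  0.26124025 -0.20317452]
 [-0.33089503  0.75571832 -0.56515334]
 [ 0.00590191  0.60053589  0.79957602]]
gauge_origin [([0.4736, 0.0115, 0.0009], 0.81), ([0.4586, 0.3266, 0.0007], 0.36)]
stop_grip [([0.4754, 0.0089, 0.0471], 0.71), ([0.4735, 0.0108, -0.0015], 0.15)]
rib [([0.4355, 0.0241, 0.0554], 0.77)]
pointer [([0.4, 0.0151, 0.0159], 0.72)]
mark [([0.4747, 0.0099, 0.0501], 0.52), ([0.4031, -0.0307, 0.0147], 0.49)]
pedal_pad [([0.4632, 0.2073, 0.0462], 0.79)]
tape [([0.4587, 0.3265, 0.0005], 0.71)]
timer [([0.6835, 0.1859, 0.0012], 0.73)]
sandwich_a [([0.6525, -0.1322, -0.0042], 0.65)]
top [[452.89839006   0.         255.45139668]
 [  0.         452.89839006 195.93376449]
 [  0.           0.           1.        ]] [0.30421391 0.1452304  1.27186345] [[-0.02845062  0.98207706 -0.18632018]
 [-0.99959333 -0.02831255  0.00340243]
 [-0.00193375  0.18634121  0.98248319]]
gauge_origin [([0.4744, 0.0126, 0.0007], 0.89)]
stop_grip [([0.4742, 0.0094, 0.0467], 0.85)]
rib [([0.4383, 0.0167, 0.0525], 0.61), ([0.4759, 0.0137, 0.004], 0.61)]
pointer [([0.3994, 0.0182, 0.0137], 0.97), ([0.6825, 0.1823, -0.0001], 0.46)]
mark []
pedal_pad [([0.4622, 0.2076, 0.0392], 0.93)]
tape [([0.4627, 0.3235, -0.0044], 0.56)]
timer []
sandwich_a [([0.6546, -0.1353, 0.0012], 0.95), ([0.4389, 0.0169, 0.049], 0.66)]
1.0
```

View pics/side0.png

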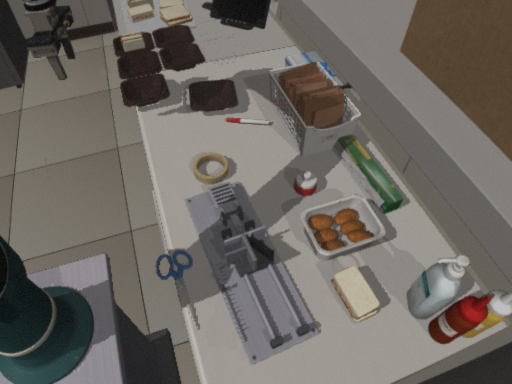

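View pics/top0.png

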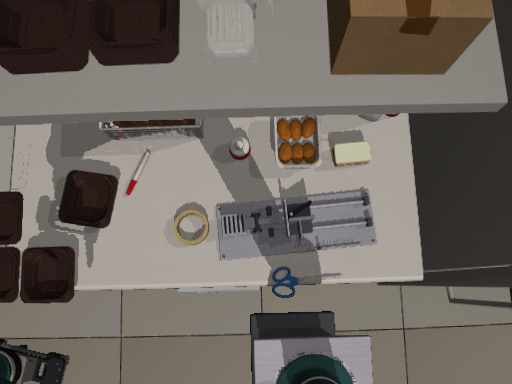

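Run:
```python
import cv2
a=cv2.imread("pics/side0.png")[170:365,180:330]; cv2.imwrite("pics/side0z.png",cv2.resize(a,None,fx=3,fy=3,interpolation=cv2.INTER_CUBIC))
a=cv2.imread("pics/top0.png")[180:270,205:385]; cv2.imwrite("pics/top0z.png",cv2.resize(a,None,fx=4.4,fy=4.4,interpolation=cv2.INTER_CUBIC))
```

```text
(no output)
```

View pics/side0z.png

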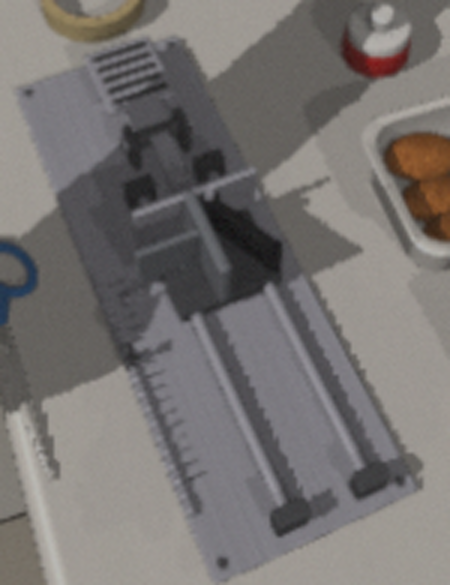

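View pics/top0z.png

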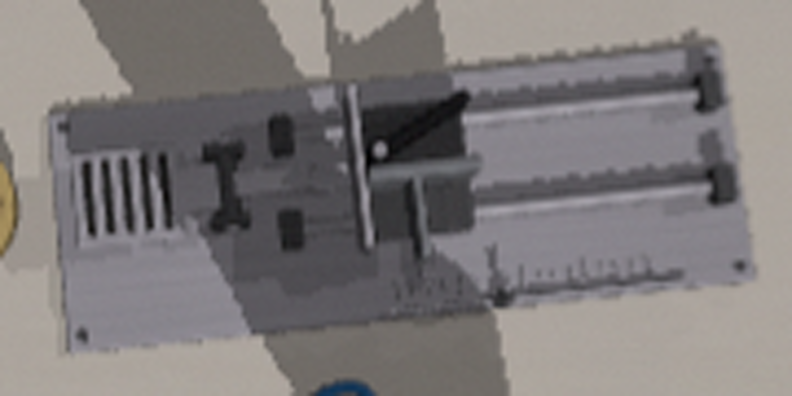

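```bash
cat > h.py <<'E'
from station import env, effector, solver, viewer, workorder, search_frame, tip_of
import cv2,numpy as np
def onplane(c,uv,z):
    i=viewer.camera_info(c); K=np.array(i['intrinsics']);D=np.array(i['dist_coeffs'])
    n=cv2.undistortPoints(np.array(uv,float).reshape(-1,1,2),K,D).reshape(-1,2)
    R=np.array(i['rotation']);e=np.array(i['eye'])
    d=np.c_[n[:,0],-n[:,1],-np.ones(len(n))]@R.T
    return e+d*((z-e[2])/d[:,2])[:,None]
E
python3 - <<'E'
from h import *
zt=np.array([(50,108),(68,352),(755,278),(718,40)])/4.4+[205,180]
zs=np.array([(16,90),(220,580),(418,487),(178,38)])/3+[180,170]
# gauge corners order: (-y is right in top). top: TL = +x+y, BL=-x+y, BR=-x-y, TR=+x-y
gt=np.array([(.062,.24),(-.093,.24),(-.093,-.2),(.062,-.2)])
gs=np.array([(-.093,.24),(-.093,-.2),(.062,-.2),(.062,.24)])
def fit(g,w):
    A=[];b=[]
    gm,wm=g.mean(0),w.mean(0); a=g-gm;c=w-wm
    th=np.arctan2((a[:,0]*c[:,1]-a[:,1]*c[:,0]).sum(),(a*c).sum())
    R=np.array([[np.cos(th),-np.sin(th)],[np.sin(th),np.cos(th)]]); o=wm-R@gm
    return th,o,w-(g@R.T+o)
Wt=onplane("top",zt,.008)[:,:2];Ws=onplane("side",zs,.008)[:,:2]
for g,w in((gt,Wt),(gs,Ws),(np.r_[gt,gs],np.r_[Wt,Ws])):
    th,o,r=fit(g,w);print(th,o);print(np.round(r*1e3,1).tolist())
R=np.array([[np.cos(th),-np.sin(th)],[np.sin(th),np.cos(th)]])
for n,p in dict(orig=(.474,.012),grip=(.4748,.0092),grib=(.4383,.0167),ptr=(.3997,.0165),mark=(.4031,-.0307),pad=(.4627,.2075)).items(): print(n,np.round((np.array(p)-o)@R*1e3,1))
mt=onplane("top",np.array([(490,250),(418,262)])/4.4+[205,180],.0145)[:,:2]
ms=onplane("side",np.array([(170,345),(158,288)])/3+[180,170],.0145)[:,:2]
print("mark/ptr top",((mt-o)@R*1e3).round(1).tolist(),"side",((ms-o)@R*1e3).round(1).tolist())
for x in [(0,.196),(0,-.145)]:
  p=R@x+o
  for s in(1,-1):
    z=np.r_[R[:,0]*s,0];y=np.array([0,0,-1.]);T=np.c_[np.cross(y,z),y,z]
    print(p,s,solver.inverse_kinematics([*p,.1],T))
E
```

```text
0.0747041312146254 [0.47756731 0.01100859]
[[0.8, -2.8], [-0.8, -0.5], [-0.1, 1.2], [0.2, 2.0]]
0.07688709071120056 [0.47944101 0.01182663]
[[1.5, -1.5], [2.8, 3.0], [-2.8, 2.6], [-1.5, -4.2]]
0.07579077366628394 [0.47850408 0.01141752]
[[0.1, -3.2], [-1.5, -0.8], [-1.3, 0.9], [-1.0, 1.5], [2.2, -1.2], [3.9, 3.4], [-1.6, 3.1], [-0.8, -3.8]]
orig [-4.4  0.9]
grip [-3.9 -1.9]
grib [-39.7   8.3]
ptr [-78.2  11. ]
mark [-78.4 -36.3]
pad [ -0.9 196.7]
mark/ptr top [[-59.1, -32.3], [-61.8, 14.0]] side [[-57.2, -34.0], [-48.1, 12.1]]
[0.46366331 0.20685485] 1 [-0.85958235  0.36860665  0.45211097  2.04883965 -0.22775276  0.77141985
 -0.19375339]
[0.46366331 0.20685485] -1 [-0.35907547  0.36058403 -0.15099814  2.01664765  0.07634673  0.76958054
  2.66200304]
[ 0.48948322 -0.13316622] 1 [-0.49814578  0.46150283  0.87625195  2.06759204 -0.48369073  0.82670821
  0.74094553]
[ 0.48948322 -0.13316622] -1 [-0.75562435  0.77412973  1.34955292  2.07831594 -0.89186816  1.06833231
 -2.01730288]
```

```bash
cat >> h.py <<'E'
th=0.0758; R2=np.array([[np.cos(th),-np.sin(th)],[np.sin(th),np.cos(th)]]); O=np.array([.4768,.0117])
def G(x,y,z): return np.r_[R2@[x,y]+O,z]
def ungauge(p): return (np.asarray(p)[:2]-O)@R2
_z=np.r_[R2[:,0],0];_y=np.array([0,0,-1.]);T=np.c_[np.cross(_y,_z),_y,_z]
def st(tag=""):
    s=env.sense(); f=s['wrist_force']; print(tag,round(s['t'],2),np.round(np.r_[ungauge(s['ee_pos']),s['ee_pos'][2]]*1e3,1),"F",np.round(np.r_[f[:2]@R2,f[2]],1),"w",round(s['gripper_width']*1e3,1)); return s
E
python3 - <<'E'
from h import *
effector.grasp(10)
st()
env.reach([.4627,.2075,.11],T); st("above")
env.movel([.4627,.2075,.045]);st()
z=.045
for z in (.036,.030,.027,.025,.023,.021):
    env.movel([.4627,.2075,z],rate=.05); s=st(str(z))
    if abs(s['wrist_force'][2])>14: break
env.pause(.2);st()
p,d=viewer.read_camera("side"); cv2.imwrite("pics/s1.png",p[:,:,::-1])
E
```

```text
2.34 [-277.   643.1  190.9] F [-0.1 -0.1  0.3] w 0.3
above 4.27 [  0.7 197.9 110. ] F [-1.  -0.4 -0.5] w -0.0
 4.85 [  1.1 196.6  45.2] F [ 0.3  0.  -0.3] w 0.7
0.036 5.18 [  0.8 196.4  36.1] F [0.1 0.6 0.3] w 0.5
0.03 5.45 [  0.5 196.2  29.7] F [-0.5  0.5 -0.6] w 0.6
0.027 5.7 [  0.6 196.2  26.8] F [-0.2  0.2  0.1] w 0.4
0.025 5.95 [  0.7 196.3  24.9] F [0.6 0.2 0.2] w 0.4
0.023 6.2 [  0.6 196.3  22.9] F [ 0.7 -0.5 -0.6] w 0.6
0.021 6.45 [  0.6 196.3  20.9] F [-0.3 -0.1 -0.9] w 0.6
 6.65 [  0.8 196.3  21. ] F [ 0.   0.6 -0.1] w 0.5
```

View pics/s1.png

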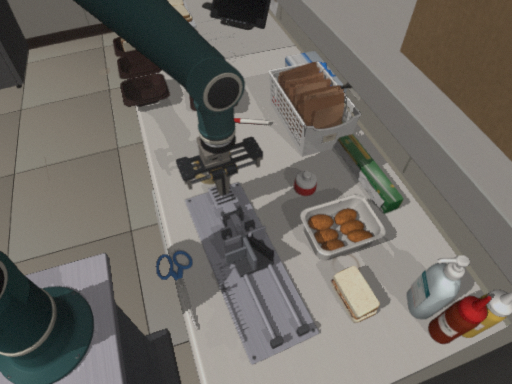

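Run:
```python
from h import *
a=cv2.imread("pics/s1.png")[130:290,160:300]; cv2.imwrite("pics/s1z.png",cv2.resize(a,None,fx=3.7,fy=3.7,interpolation=cv2.INTER_CUBIC))
p,d=viewer.read_camera("top"); cv2.imwrite("pics/t1z.png",cv2.resize(p[150:280,160:385,::-1],None,fx=3.5,fy=3.5,interpolation=cv2.INTER_CUBIC))
```

```text
(no output)
```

View pics/s1z.png

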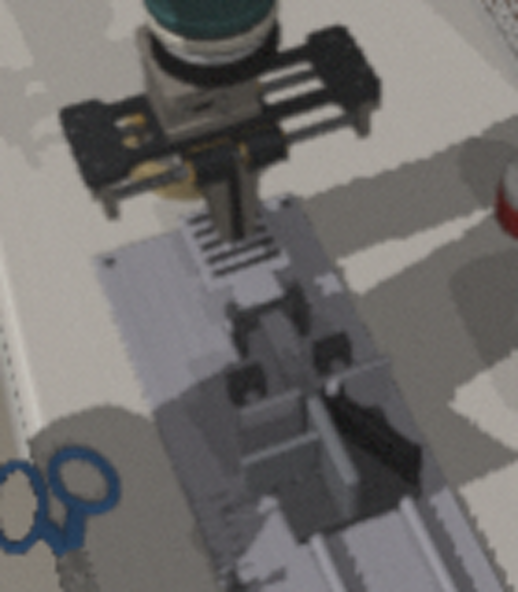

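View pics/t1z.png

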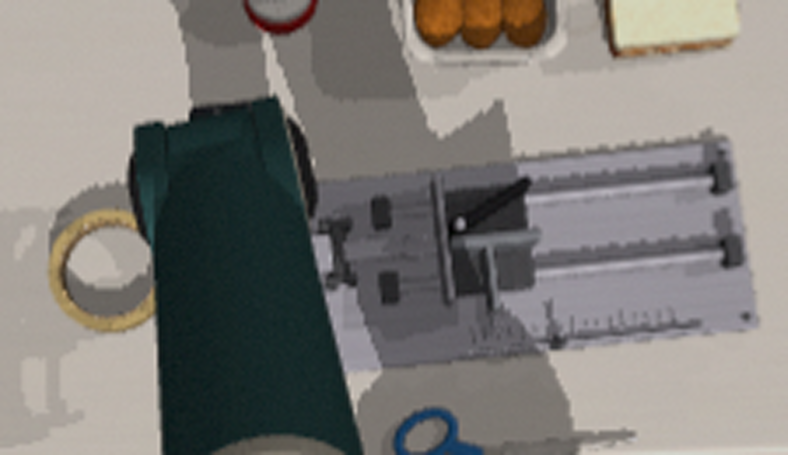

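Run:
```python
from h import *
def proj(c,P):
    i=viewer.camera_info(c);R=np.array(i['rotation']);q=(np.atleast_2d(P)-i['eye'])@R; q=q*[1,-1,-1]
    return cv2.projectPoints(q,np.zeros(3),np.zeros(3),np.array(i['intrinsics']),np.array(i['dist_coeffs']))[0].reshape(-1,2)
print(proj("side",env.sense()['ee_pos']))
p,d=viewer.read_camera("side"); i=viewer.camera_info("side")
K=np.array(i['intrinsics'])
def pt(u,v):
    n=cv2.undistortPoints(np.array([[[u,v]]],float),K,np.array(i['dist_coeffs'])).ravel(); z=d[v,u]
    return np.array([n[0]*z,-n[1]*z,-z])@np.array(i['rotation']).T+i['eye']
for u,v in [(223,185),(223,188),(223,191),(223,193),(223,195),(223,197),(223,199),(223,201),(223,204),(216,194),(215,190),(217,198),(230,198),(232,196)]:
    P=pt(u,v);print(u,v,np.round(np.r_[ungauge(P),P[2]]*1e3,1))
```

```text
[[222.91793801 197.86708461]]
223 185 [  1.1 185.6  86.4]
223 188 [  0.9 187.4  72.7]
223 191 [-1.000e-01  1.864e+02  6.230e+01]
223 193 [ -0.4 187.2  53.4]
223 195 [ -0.8 187.5  45. ]
223 197 [ -1.8 185.9  39.1]
223 199 [ -4.2 179.6  39.7]
223 201 [ -6.7 172.7  41.3]
223 204 [ -9.9 164.5  40.7]
216 194 [-14.4 202.9  37.6]
215 190 [-12.5 215.6  38.1]
217 198 [-17.  188.2  40.1]
230 198 [ 12.8 174.9  40.6]
232 196 [ 20.3 180.2  38.6]
```

Run:
```python
from h import *
for z in np.arange(.018,-.001,-.003):
    env.movel([.4627,.2075,z],rate=.05); s=st(str(z))
    if abs(s['wrist_force'][2])>14: break
p,d=viewer.read_camera("side"); cv2.imwrite("pics/s2z.png",cv2.resize(p[130:290,160:300,::-1],None,fx=3.7,fy=3.7,interpolation=cv2.INTER_CUBIC))
```

```text
0.018 7.05 [  1.2 196.5  18.1] F [-0.2  0.5  1.2] w 0.3
0.015 7.3 [  1.2 196.7  15.1] F [0.3 2.  2.7] w 0.5
0.012 7.55 [  1.1 196.8  12.1] F [1.3 2.7 3.4] w 0.6
0.009000000000000001 7.8 [  1.1 196.8   9.2] F [1.  1.8 4. ] w 0.8
0.006000000000000002 8.05 [  1.1 196.7   6.2] F [0.9 2.2 4.6] w 0.1
0.0030000000000000027 8.3 [  1.1 196.4   3.2] F [0.1 2.5 5.5] w 0.6
3.469446951953614e-18 8.55 [  1.4 196.5   2.1] F [-3.5 -0.7 27.2] w 0.6
```

View pics/s2z.png

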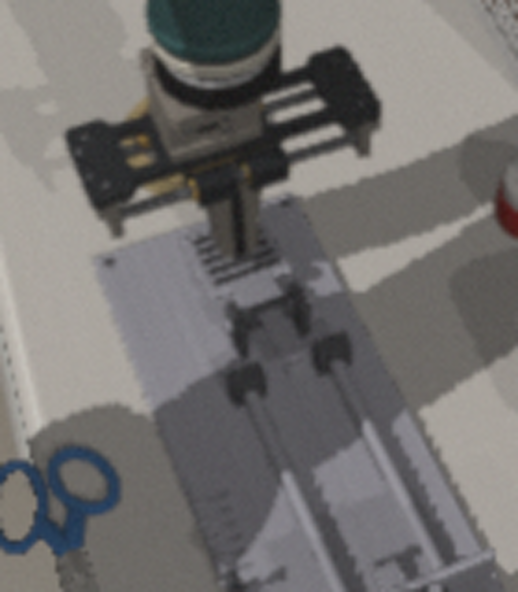

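Run:
```python
from h import *
env.movel([.4627,.2075,.12],rate=.2); st()
effector.release(); st()
for c,b in(("side",(170,365,180,340)),("top",(180,270,205,400))):
    p,d=viewer.read_camera(c); np.save(f"{c}3d.npy",d)
    cv2.imwrite(f"pics/{c}3z.png",cv2.resize(p[b[0]:b[1],b[2]:b[3],::-1],None,fx=3 if c=="side" else 4.1,fy=3 if c=="side" else 4.1,interpolation=cv2.INTER_CUBIC))
    for n in ["stop_grip","rib","pointer","mark","cam_lever"]:
        for q in tip_of(c,n)[:2]: print(c,n,np.round(np.r_[ungauge(q['at']),q['at'][2]]*1e3,1),round(q['score'],2))
```

```text
9.35 [ -0.5 195.8 118.7] F [-0.2  0.9  0. ] w 0.4
 10.72 [  0.8 196.3 120. ] F [ 0.1  0.4 -0.8] w 91.8
side stop_grip [  -0.9 -141.6   48.8] 0.88
side rib [ -39.3 -125.2   54.6] 0.66
side pointer [ -78.8 -125.8   12.8] 0.86
side mark [-79.6 -33.7  15.4] 0.42Traceback (most recent call last):
  File "<stdin>", line 8, in <module>
ValueError: it knows: gauge_origin, mark, pedal_pad, pointer, rib, sandwich, stop_grip, tape, timer
```

View pics/side3z.png

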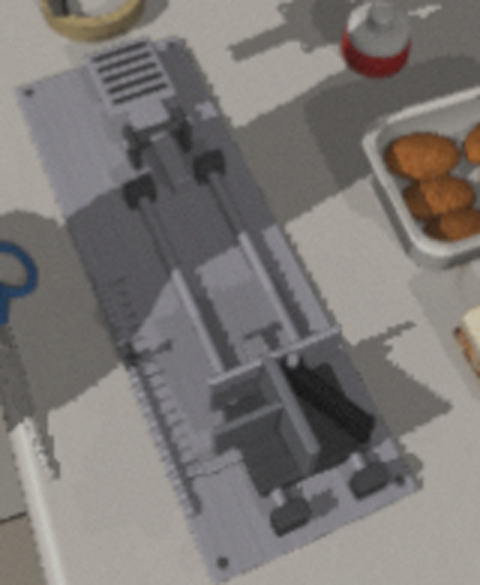

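```bash
cat >> h.py <<'E'
def cloud(c,d):
    i=viewer.camera_info(c);K=np.array(i['intrinsics']);D=np.array(i['dist_coeffs'])
    v,u=np.nonzero(d>0);n=cv2.undistortPoints(np.c_[u,v].astype(float).reshape(-1,1,2),K,D).reshape(-1,2);z=d[v,u]
    P=np.c_[n[:,0]*z,-n[:,1]*z,-z]@np.array(i['rotation']).T+i['eye']
    return np.c_[(P[:,:2]-O)@R2,P[:,2]]*1e3
E
python3 - <<'E'
from h import *
p,d=viewer.read_camera("top"); np.save("top3d.npy",d)
cv2.imwrite("pics/top3z.png",cv2.resize(p[180:270,205:400,::-1],None,fx=4.1,fy=4.1,interpolation=cv2.INTER_CUBIC))
for n in ["stop_grip","rib","pointer","mark"]:
        for q in tip_of("top",n)[:2]: print("top",n,np.round(np.r_[ungauge(q['at']),q['at'][2]]*1e3,1),round(q['score'],2))
for c in("side","top"):
    P=cloud(c,np.load(c+"3d.npy")); m=(P[:,2]>66)&(P[:,2]<90)&(abs(P[:,0])<80)&(P[:,1]>-215)&(P[:,1]<-70)
    Q=P[m]; print(c,len(Q))
    for y in range(-190,-80,8):
        q=Q[(Q[:,1]>=y)&(Q[:,1]<y+8)]
        print(y,[(int(a),int(b)) for a,b in q[np.argsort(q[:,0])][:,[0,2]]])
E
```

```text
top stop_grip [  -2.3 -140.9   50. ] 0.62
top pointer [ -74.1 -127.5   12.5] 0.69
top pointer [  9.6 315.5  -2.1] 0.21
side 649
-190 []
-182 []
-174 []
-166 [(-11, 76), (-11, 71), (-10, 66), (-9, 77), (-9, 73), (-9, 68), (-9, 78), (-8, 77), (-8, 73), (-7, 66), (-6, 76), (-5, 71), (-5, 75), (-5, 77), (-4, 78), (-3, 74), (-3, 76), (-3, 78), (32, 76), (32, 71), (32, 66), (34, 69), (35, 71), (36, 72), (37, 67), (37, 74)]
-158 [(-11, 76), (-11, 67), (-11, 67), (-10, 74), (-10, 70), (-10, 69), (-10, 77), (-10, 76), (-9, 77), (-9, 76), (-8, 77), (-8, 78), (-8, 77), (-7, 79), (-7, 77), (-6, 77), (-6, 76), (-5, 79), (-5, 78), (-4, 77), (-4, 80), (-3, 77), (-3, 78), (-2, 77), (-1, 76), (-1, 74), (28, 70), (29, 70), (29, 72), (30, 73), (30, 73), (30, 69), (31, 71), (31, 71), (31, 73), (31, 66), (33, 69), (33, 72), (34, 72), (34, 71), (35, 72), (35, 70), (36, 71), (36, 71), (36, 73), (37, 72), (38, 74), (39, 72), (40, 73)]
-150 [(-12, 75), (-11, 77), (-11, 68), (-11, 71), (-11, 74), (-10, 75), (-10, 75), (-10, 78), (-10, 78), (-9, 77), (-8, 76), (-8, 80), (-7, 76), (-7, 77), (-7, 76), (-6, 78), 
[... 8740 characters left out ...]
5, 72), (-45, 70), (-43, 70), (-42, 66), (-40, 71), (-39, 69), (-37, 70), (-36, 67), (-34, 72), (-34, 70), (-31, 68), (-31, 69), (-29, 73), (-28, 69), (-27, 73), (-26, 70), (-23, 70), (-20, 68), (-18, 67), (-15, 69), (-15, 70), (-13, 73), (-12, 68), (-10, 69), (-9, 68), (-7, 72), (-7, 70), (-5, 71), (-4, 71), (-2, 72), (-1, 67), (0, 70), (3, 71), (3, 69), (6, 70), (6, 70), (8, 71), (8, 69), (11, 72), (12, 69), (14, 71), (14, 70), (16, 76), (16, 73), (20, 67), (20, 66), (22, 70), (23, 68), (25, 72), (28, 71), (28, 68), (30, 73), (31, 68), (33, 72), (33, 69), (36, 71), (36, 69), (37, 68), (38, 71), (38, 72), (39, 69), (41, 70), (42, 66), (44, 71), (45, 69), (47, 71), (48, 66), (50, 66)]
-86 []
```

View pics/top3z.png

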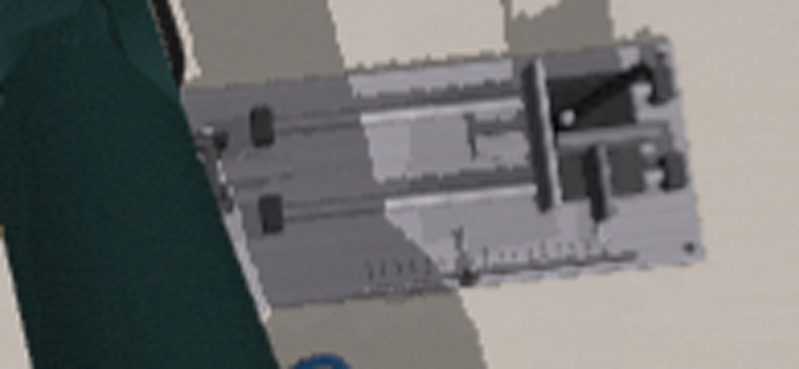

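Run:
```python
from h import *
env.reach(G(.004,-.144,.11),T); st()
env.movel(G(.004,-.144,.09)); st()
p,d=viewer.read_camera("side"); cv2.imwrite("pics/s4z.png",cv2.resize(p[130:370,150:370,::-1],None,fx=2.5,fy=2.5,interpolation=cv2.INTER_CUBIC))
P=cloud("side",d); np.save("s4.npy",P)
m=(P[:,2]>84)&(P[:,2]<150)&(abs(P[:,0])<75)&(P[:,1]>-175)&(P[:,1]<-115);Q=P[m]
for z in range(84,150,6):
    q=Q[(Q[:,2]>=z)&(Q[:,2]<z+6)]
    for s in(-1,1):
        r=q[q[:,0]*s>0]
        if len(r): print(z,s,len(r),np.percentile(r[:,0],[3,97]).round(),np.percentile(r[:,1],[3,97]).round(), r[:,2].min().round())
```

```text
12.51 [   4.5 -142.7  109.9] F [ 0.2  0.  -0.4] w 91.9
 12.79 [   3.6 -142.7   89.4] F [0.3 1.1 0.8] w 92.0
108 1 4 [51. 57.] [-150. -142.] 112.0
114 -1 7 [-52. -43.] [-151. -150.] 115.0
114 1 9 [51. 62.] [-152. -142.] 114.0
120 -1 4 [-54. -45.] [-151. -149.] 122.0
120 1 12 [51. 61.] [-152. -135.] 121.0
126 -1 1 [-42. -42.] [-152. -152.] 128.0
126 1 11 [51. 64.] [-152. -145.] 126.0
132 1 12 [51. 63.] [-152. -134.] 133.0
138 1 10 [51. 64.] [-151. -139.] 139.0
144 1 8 [51. 63.] [-152. -151.] 145.0
```

View pics/s4z.png

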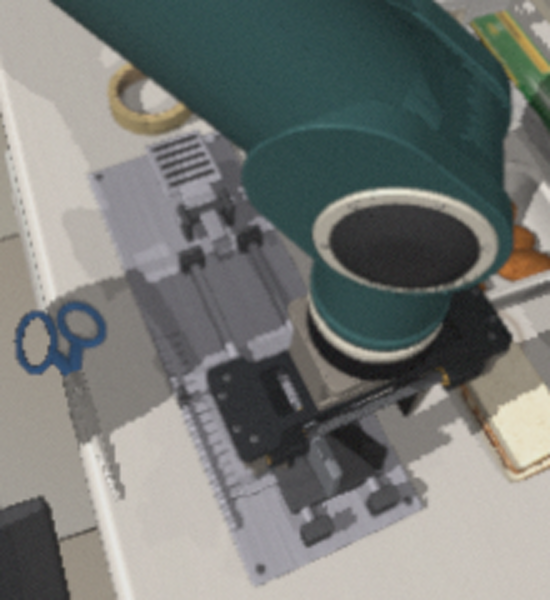

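Run:
```python
from h import *
for z in (.06,.04,.025,.012):
    env.movel(G(.004,-.1445,z),rate=.08); s=st(str(z))
    if abs(s['wrist_force'][2])>5: print("STOP");break
else:
    for y in (-.138,-.133,-.12,-.08,-.06,-.05):
        env.movel(G(.004,y,.012),rate=.06); st(str(y))
for c,b in(("side",(170,330,150,320)),("top",(150,280,205,400))):
    p,d=viewer.read_camera(c); np.save(f"{c}5d.npy",d)
    k=3.5 if c=="side" else 4
    cv2.imwrite(f"pics/{c}5z.png",cv2.resize(p[b[0]:b[1],b[2]:b[3],::-1],None,fx=k,fy=k,interpolation=cv2.INTER_CUBIC))
    for n in ["stop_grip","pointer","mark","rib"]:
        for q in tip_of(c,n)[:2]: print(c,n,np.round(np.r_[ungauge(q['at']),q['at'][2]]*1e3,1),round(q['score'],2))
```

```text
0.06 13.37 [   3.6 -144.7   59.5] F [ 0.3 -0.3  0.1] w 92.1
0.04 13.77 [   3.5 -144.5   39.4] F [0.4 0.3 1. ] w 91.7
0.025 14.11 [   3.5 -144.5   24.4] F [-0.1 -0.7  0.5] w 92.1
0.012 14.43 [   3.5 -144.4   11.4] F [-0.   0.8 -0.3] w 91.8
-0.138 14.68 [   4.2 -137.5   12.2] F [ 0.3 -1.2 -0.6] w 91.5
-0.133 14.93 [   4.2 -133.6   12.3] F [-0.3 -3.9  0.5] w 92.0
-0.12 15.3 [   4.2 -120.3   12.2] F [-0.1 -3.3  1.7] w 91.7
-0.08 16.12 [  4.2 -80.4  12.2] F [ 0.1 -4.7  3.7] w 92.1
-0.06 16.6 [  4.2 -60.4  12.1] F [ 0.5 -5.2  2.6] w 92.3
-0.05 16.92 [  4.2 -50.3  12. ] F [ 1.4 -4.2  1.6] w 92.1
side stop_grip [219.3 157.5   0.4] 0.72
side stop_grip [  0.1 -55.4  52.1] 0.64
side pointer [-77.3 -43.1  11.6] 0.75
side mark [-77.6 -34.1  13.4] 0.48
side rib [-38.4 -38.9  53.7] 0.73
top stop_grip [ -3.4 -55.2  48. ] 0.62
top pointer [-79.8 -40.5  12.3] 0.65
top mark [-1.7  2.4  1.3] 0.15
top rib [-38.8 -46.2  50.4] 0.79
```

View pics/side5z.png

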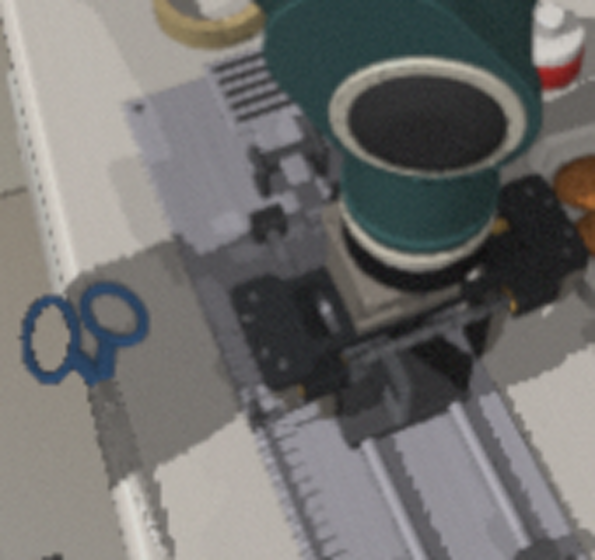

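View pics/top5z.png

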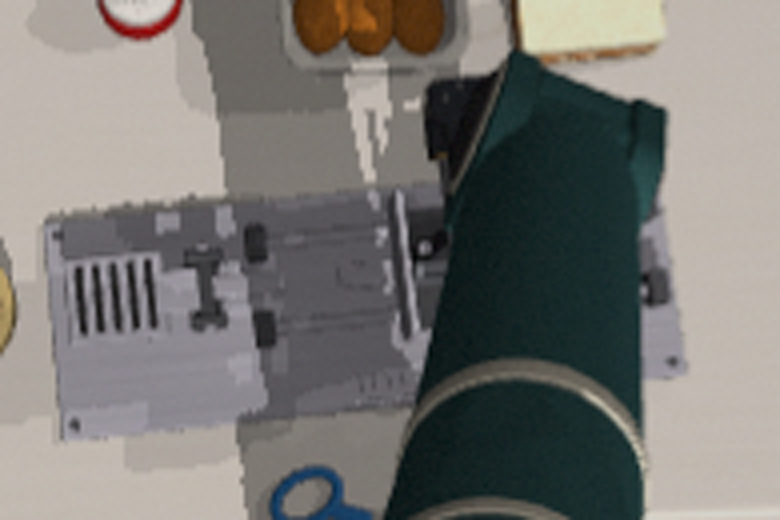

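Run:
```python
from h import *
for c in("side","top"):
    P=cloud(c,np.load(c+"3d.npy")); m=(P[:,2]>17)&(P[:,2]<60)&(P[:,0]>-105)&(P[:,0]<-62)&(P[:,1]>-100)&(P[:,1]<10)
    print(c);print(P[m].round(1).tolist())
    m=(P[:,2]>10)&(P[:,2]<30)&(P[:,0]>-85)&(P[:,0]<-64)&(P[:,1]>-150)&(P[:,1]<-110)
    print("ptr",P[m].round(1).tolist())
    # plate -y face mean and rib
P=cloud("side",np.load("side3d.npy"))
for n,D in(("home","side3d.npy"),("now","side5d.npy")):
    P=cloud("side",np.load(D)); 
    y0=-94 if n=="home" else -7
    m=(P[:,2]>66)&(P[:,2]<73)&(P[:,0]<48)&(P[:,0]>15)&(abs(P[:,1]-y0)<9);print(n,m.sum(),P[m].mean(0),np.percentile(P[m][:,1],[5,95]))
for n,D in(("home","top3d.npy"),("now","top5d.npy")):
    P=cloud("top",np.load(D)); 
    y0=-94 if n=="home" else -7
    m=(P[:,2]>60)&(P[:,2]<78)&(abs(P[:,0])<48)&(abs(P[:,1]-y0)<9);print(n,m.sum(),P[m].mean(0),np.percentile(P[m][:,1],[5,95]))
```

```text
side
[[-88.9, -0.8, 17.7], [-88.2, -11.3, 17.3], [-87.1, -15.0, 18.6], [-86.6, -19.8, 17.7], [-86.7, -30.0, 40.0], [-84.8, -31.1, 40.5], [-89.3, -30.7, 38.7], [-87.6, -32.8, 41.6], [-85.4, -32.2, 38.3], [-90.2, -33.3, 39.8], [-88.3, -34.2, 40.0], [-86.5, -35.7, 41.5], [-84.4, -35.7, 39.6], [-90.7, -34.0, 36.3], [-88.8, -35.2, 37.2], [-87.1, -36.9, 39.2], [-85.0, -37.0, 37.6], [-89.0, -34.2, 29.6], [-87.0, -35.2, 29.9], [-84.4, -32.9, 22.2], [-89.2, -33.4, 22.2], [-87.5, -35.5, 25.3], [-85.0, -34.1, 19.7], [-82.9, -34.5, 18.6], [-89.8, -34.4, 19.6], [-87.9, -35.9, 21.1], [-86.0, -37.3, 22.4], [-83.6, -36.3, 17.8], [-90.5, -36.0, 18.2], [-88.4, -36.8, 17.9], [-86.6, -38.1, 19.1], [-85.2, -97.9, 17.5]]
ptr [[-69.4, -113.8, 10.2], [-72.9, -116.8, 10.3], [-64.2, -123.0, 17.5], [-83.4, -115.0, 11.7], [-77.5, -117.0, 10.2], [-73.7, -118.7, 10.1], [-68.5, -122.6, 15.1], [-67.0, -124.3, 18.2], [-65.1, -124.9, 17.7], [-80.3, -118.3, 10.7], [-69.7, -125.3, 18.0], [-67.5, -125.4, 15.5], [-65.7, -126.5, 16.5], [-72.2, -125.9, 16.5], [-70.5, -127.0, 17.6], [-68.4, -127.4, 15.7], [-66.8, -129.0, 18
[... 1571 characters left out ...]
.3, -129.9, 18.8], [-77.2, -136.6, 11.9], [-77.7, -142.3, 11.1], [-78.2, -148.1, 10.1], [-78.2, -119.4, 12.2], [-78.5, -122.0, 13.1], [-78.6, -125.3, 10.4], [-79.3, -130.8, 10.9], [-79.9, -136.2, 11.9], [-80.9, -144.2, 13.4], [-81.1, -147.5, 11.0], [-79.9, -110.9, 11.1], [-80.2, -113.8, 10.6], [-80.8, -115.8, 14.4], [-81.8, -127.2, 12.7], [-82.3, -133.2, 11.0], [-83.2, -141.5, 11.2], [-82.8, -110.0, 13.4], [-83.9, -121.5, 11.8], [-84.2, -124.5, 10.6]]
home 53 [ 31.98584957 -89.91503088  69.42660836] [-92.38846854 -86.74098769]<stdin>:12: RuntimeWarning: Mean of empty slice.
  ret = um.true_divide(
Traceback (most recent call last):
IndexError: index -1 is out of bounds for axis 0 with size 0
```

Run:
```python
from h import *
env.movel(G(.004,-.0435,.012),rate=.04); env.pause(.3); st()
for c,b in(("side",(170,330,150,320)),("top",(150,280,205,400))):
    p,d=viewer.read_camera(c); np.save(f"{c}6d.npy",d)
    k=5 if c=="side" else 4
    if c=="side": cv2.imwrite(f"pics/{c}6z.png",cv2.resize(p[240:330,180:300,::-1],None,fx=k,fy=k,interpolation=cv2.INTER_CUBIC))
    for n in ["stop_grip","pointer","mark","rib"]:
        for q in tip_of(c,n)[:1]: print(c,n,np.round(np.r_[ungauge(q['at']),q['at'][2]]*1e3,1),round(q['score'],2))
    for n,y0,x0,x1 in (("3d",-90,-48,48),("6d",4,15 if c=="side" else -30,48)):
        P=cloud(c,np.load(c+n+".npy"))
        m=(P[:,2]>62)&(P[:,2]<78)&(P[:,0]<x1)&(P[:,0]>x0)&(abs(P[:,1]-y0)<8)
        if m.sum()>3: print(c,n,m.sum(),P[m].mean(0),np.percentile(P[m][:,1],[5,50,95]))
```

```text
18.02 [  4.2 -43.7  12. ] F [ 2.2 -3.8 -0.6] w 91.7
side stop_grip [ -1.8 -47.4  47. ] 0.92
side pointer [-76.9 -34.9  15.5] 0.95
side mark [-78.2 -34.5  13. ] 0.62
side rib [-41.3 -29.4  52.5] 0.58
side 3d 181 [ -0.27303871 -90.44629385  69.11740065] [-94.34463791 -90.63950414 -86.72646537]
top stop_grip [ -4.8 -46.5  49.6] 0.58
top rib [-39.5 -37.   48.2] 0.65
top 3d 104 [ -1.79281314 -92.00071784  69.54795715] [-95.73439744 -91.78143416 -89.17351657]
top 6d 74 [ 8.46450005  1.40151584 69.75272196] [-2.23253738  1.55213025  4.17971164]
```

View pics/side6z.png

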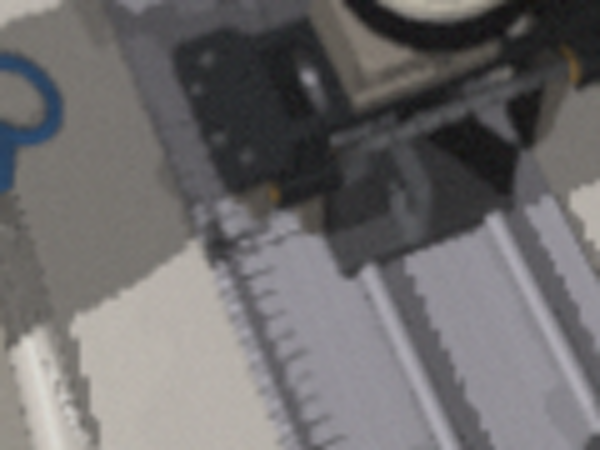

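Run:
```python
from h import *
env.movel(G(-.0002,-.0435,.012),rate=.04); env.pause(.3); st()
effector.grasp(25); st("closed"); env.pause(.5); st()
for c in("side","top"):
    p,d=viewer.read_camera(c); np.save(f"{c}7d.npy",d)
    if c=="side": cv2.imwrite(f"pics/{c}7z.png",cv2.resize(p[220:330,180:300,::-1],None,fx=5,fy=5,interpolation=cv2.INTER_CUBIC))
    for n in ["stop_grip","pointer","mark","rib"]:
        for q in tip_of(c,n)[:1]: print(c,n,np.round(np.r_[ungauge(q['at']),q['at'][2]]*1e3,1),round(q['score'],2))
P=cloud("top",np.load("top7d.npy"));m=(P[:,2]>62)&(P[:,2]<78)&(P[:,0]<48)&(P[:,0]>-30)&(abs(P[:,1]-4)<8);print(m.sum(),P[m].mean(0))
```

```text
19.08 [ -0.3 -43.8  12. ] F [ 1.5 -5.   2. ] w 91.8
closed 20.13 [ -1.5 -43.7  12.3] F [-4.6 -4.3  8.2] w 22.8
 20.63 [ -1.6 -43.7  12.2] F [-3.7 -4.5  7.6] w 22.4
side stop_grip [ -0.9 -49.   50.3] 0.93
side pointer [-77.7 -36.8  14.2] 0.88
side mark [-78.1 -36.6  14.9] 0.61
side rib [-39.9 -31.   53.3] 0.95
top stop_grip [  0.5 -43.2  48.5] 0.72
top rib [-35.3 -36.   50.2] 0.71
79 [ 7.24260018  1.38689268 69.89167441]
```

View pics/side7z.png

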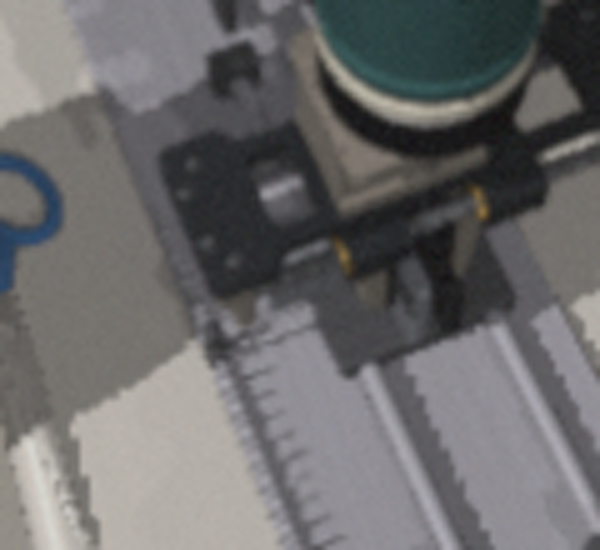

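Run:
```python
from h import *
P=cloud("top",np.load("top7d.npy"));m=(abs(P[:,0])<25)&(abs(P[:,1]-196)<25)&(P[:,2]>15);print("pedal z",np.percentile(P[m][:,2],[10,50,90]))
workorder.finish_job(); st()
```

```text
pedal z [37.61565652 41.15491744 44.54722453]
the job is handed in; nothing more can be done
the job is handed in; nothing more can be done
```

The gauge is set and the job is handed in, with the gripper still holding the stop at the mark and the lever squeezed shut. No verdict was reported.

- **Pedal:** I pressed it with the shut fingers until the wrist force jumped to 27 N on its stop, and the picture showed the stop sprung home. Before handing in, the pedal surface measured 41 mm high, so it is back up.
- **Drawing out:** I hooked one finger behind the rib and drew the stop out about 94 mm. The lever was still open, and the spring pulled on the finger with about 4–5 N. In the side camera the pointer was 0.4 mm from the mark.
- **Squeezing:** I closed the fingers at a 25 N grip setting. The opening ended at 22.4 mm against the 23 mm expected for a shut lever, and the picture shows the lever against the wall. The pointer was then 0.2 mm from the mark in the side camera; the networks are only good to about 4 mm.

**What disagreed:**
- **TCP height:** the reported TCP lay about 21 mm below the real fingertips, shut or open. My first pedal press therefore stopped short at the pad, and I allowed for the offset after that.
- **Mark:** the top camera's network never gave a usable reading of the mark. Alignment rests on the side camera, the depth points on the clip, and the measured travel of the stop plate (93.4 mm).

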